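Load the hinged sample carrier and wedge its feet off the base

ROBOT

A 6-joint arm with a two-finger parallel gripper is mounted at the origin on a cart in front of the work surface, level with it; the furniture and walls round the work are solid. World frame = base frame: x ahead of the robot, y to its left, z up, the work surface at z = 0. Lengths are in m, angles in rad, forces in N, time in s.
With the tool pointing down it reaches from about 0.35 to 0.925 m from the base axis. Payload 6.4 kg.
Tool frame: the origin (TCP) lies between the finger pads; the fingertips stand 19 mm ahead of it and the grasp point (between the pads) is the TCP; x points along the fingers, z is the direction in which the jaws open and shut, and the axes are right-handed (so a half turn about x gives the same grasp; the last joint's range is limited). The gripper opens to 94 mm and grips with 3 to 60 N. Pads are 16 mm wide; open, the fingers measure 119 mm over their backs; the gripper's body (75 mm by 177 mm) begins 78 mm behind the grasp point.
Start: joints at [-1.318, 0.245, 1.558, -0, 1.339, -0.174], TCP at [0.269, -0.592, 0.224] pointing down, gripper open.
Joint ranges: [-3.13, 3.13], [-1.02, 2.26], [0.13, 2.54], [-0.95, 4.09], [0.21, 2.88], [-2.74, 2.74]. Speed limits (rad/s): [2.57, 2.57, 3.14, 3.14, 3.14, 3.14].

INTERFACE

Orientations are given as a unit quaternion [x, y, z, w].
In Python, from bench import arm gives the robot as it stands. Calls block until the motion is done:
- arm.move_pose(position, orientation): joint-space move of the TCP to a pose.
- arm.move_l(position, rotation=None, velocity=0.15, stop_force=None): straight line of the TCP; rotation=None keeps the orientation; velocity is the mean speed in m/s. With stop_force (N) it stops when the force on the tool has changed by that much, and returns True; else False.
- arm.movej(angles): joint-space move.
- arm.grip(opening, force=None): finger opening in m; force is the grip in N (None keeps the last); returns when the fingers have stopped.
- arm.dwell(seconds).
- arm.inverse_kinematics(position, orientation): joint angles nearest the present ones, or None.
- arm.sense(): the state.
- arm.snapshot(name): name is "side" or "top" or "wrist"; returns a dict with "image" (400x640x3 uint8, red, green, blue), "fx", "fy", "cx", "cy" (pixels), "k1" (the pictures are not rectified: a ray, as slopes to the right and down, at radius r is drawn at 1 + k1 r^2 times it, then the intrinsics apply), "pose" (4x4, takes a point from camera to world coordinates). Camera axes: x right, y down, z forward; pixel columns grow to the right and rows downward; lengths in m; the calibration is good to about 2 mm. A picture is of the moment at which its call begins. There is no depth.
A pose or a line that the arm cannot do raises arm.Unreachable and nothing moves.
- arm.close_job(): hands the job in, once; it reports no verdict.
The state is a dict: "time_s": time; "joint_positions": joint angles; "dq": joint speeds; "effort": joint torques, N m; "ee_pos": TCP position; "orientation": TCP orientation; "wrist_force": force on the tool from outside, world axes, zero at the start; "moment": the same for the moment, N m; "gripper_width": finger opening in m.
Only numpy, scipy, OpenCV 4.12 (cv2) and the standard library are available. Lean on these libraries where they do the work, as an engineer would, in place of code of your own. Each camera call takes 0.05 s, during which the arm holds its last target. There are 200 camera calls.

TASK

Put the white sample pot that stands in the middle of the bench (not the two at the back wall) in the round nest of the hinged carrier plate and the flat slip box in the rectangular nest. Then slide the steel wedge, thin end first, along the base's tongue and in under the middle of the carrier's front edge until the carrier's front feet stand just clear of the base, by about 4 mm, so that new pads can be slipped under them. Finish while still gripping the wedge there, with the loaded carrier resting on it, and leave everything else on the bench where it stands.

Things in the scene. Friction and masses are not known exactly. Their poses are not given: they have to be found in the camera images.
- stage: fixed dark steel base. Origin on the bench under the middle of the carrier's front edge; x points from the front (tongue) to the back (hinge), y to the left, z up. Plate 10 mm thick (its top is 10 mm above the bench): 220 mm wide from x = -5 to 140 mm under the carrier, and a tongue 90 mm wide that runs forward to x = -125 mm. Its place and yaw vary.
- carrier: light grey plate 106 x 200 x 14 mm with two nests 6 mm deep, hinged along its back edge to the base, loose to tip up at the front by its hinge (no spring; 0.5 kg). Origin on the hinge axis, 28 mm above the bench, 115 mm behind the front edge; x to the back, y to the left, as the base. At rest it lies level on its two front feet: underside 19 mm, top 33 mm above the bench.
- lip (a point): middle of the lower front edge of the carrier plate, 9 mm above the base's top at rest; the wedge goes in under it. Clear width between the feet: 146 mm.
- foot (a point): underside of the carrier's left front foot (rubber, 14 mm across, 9 mm tall, 9 mm behind the front edge; its twin is 160 mm to the right). At rest it is on the base's top, 10 mm above the bench.
- round_nest (a point): centre of the floor of the round nest (39 mm across, 6 mm deep, left half of the carrier), 53 mm behind the front edge, 27 mm above the bench; axes as the carrier
- rect_nest (a point): centre of the floor of the rectangular nest (61 mm along the carrier's x, 43 mm along its y, 6 mm deep, right half of the carrier), 53 mm behind the front edge, 27 mm above the bench; axes as the carrier
- pot_mid (a point): centre, half-way up, of the white sample pot with push lid: 42 mm tall, body 34 mm across, lid (top 10 mm) 37 mm across, 60 g; stands upright on the bench. Upright axis z.
- slips_mid (a point): centre, half-way up, of the flat card box of cover slips lying on the bench: 38 mm along its own x, 56 mm along its own y, 16 mm tall, 50 g; grip it across the 38 mm width
- wedge: loose steel wedge, 34 mm wide, 96 mm long, 0.15 kg. Origin on its underside below the middle of the grip; x points to the thin end. The ramp is 4 mm high at the thin end (x = 78 mm) and rises evenly to 18 mm at x = 18 mm (about 1 mm per 4.3 mm); behind it a block 18 mm high to x = -18 mm. It touches the resting carrier's edge when the thin end is 21 mm past it; 39 mm past it lifts the edge 4 mm.
- wedge_grip (a point): on the wedge's upright grey grip, which is 30 mm along x, 16 mm along y (grip it across these 16 mm), from 18 to 62 mm above the underside; this point is 42 mm above the underside, on the grip's centre line; axes as the wedge
- wedge_tip (a point): middle of the wedge's thin end, on the underside, 78 mm ahead of the grip's centre
- dish: bystander: clear covered dish 100 mm across, 26 mm tall; origin under its centre
- pen: bystander: black marker pen 132 mm long lying on the bench; origin under its centre
- tweezers: bystander: steel forceps 145 mm long lying on the bench; origin under their centre
- timer: bystander: white bench timer 62 x 62 x 38 mm; origin under its centre
- dropper: bystander: amber dropper bottle 34 mm across, 84 mm tall; origin under its centre
Not all that is in view belongs to the job. Of the things that look like the part that bears slips_mid, the smaller one is meant.

How it is judged:
On the way:
1. the pot is seated in the round nest and the slip box in the rectangular one, with the carrier still down on its feet (horizontal distance between pot_mid and round_nest below 0.006 m and z of pot_mid in the frame of round_nest below 0.024 m and angle between pot_mid's own z axis and vertical below 0.12 rad and horizontal distance between slips_mid and rect_nest below 0.007 m and z of slips_mid in the frame of rect_nest below 0.012 m and angle between the y axis of slips_mid and the x axis of carrier, either way round below 0.2 rad and z of foot in the frame of stage below 0.011 m), for 0.2 s.
At the end, for the whole second after the job is handed in: Fingers grip the wedge (over 2 N); it lies flat, straight within 0.35 rad, and bears the carrier (over 0.5 N, arm not touching the carrier); front feet 2 to 6 mm clear of the base; pot (within 7 mm) and slip box (8 mm) seated in their nests; all at rest (z of foot in the frame of stage between 0.012 and 0.016 m and contact force between wedge and carrier above 0.5 N and contact force between the fingers and wedge above 2 N and contact force between the arm and carrier below 0.3 N and angle between wedge's own z axis and vertical below 0.12 rad and angle between the x axis of wedge and the x axis of stage, either way round below 0.35 rad and linear speed of wedge below 0.01 m/s and horizontal distance between pot_mid and round_nest below 0.007 m and z of pot_mid in the frame of round_nest below 0.024 m and horizontal distance between slips_mid and rect_nest below 0.008 m and z of slips_mid in the frame of rect_nest below 0.012 m); the arm keeps its last pose, push and grip.
It fails at once if a bystander (dish, pen, forceps, timer, dropper bottle) is moved more than 30 mm (distance of any of dish, pen, tweezers, timer, dropper from where it was at the start of the episode above 0.03 m).
It also fails if it takes over 72 s, if anything falls off the work surface, if the arm or the gripper's body presses on something with over 40 N, if the wrist force passes 120 N, or if a joint passes its speed limit or range.

## Working session

There is one attempt and no reset: what is moved stays moved. The work goes in short steps, each a Python script; the robot and the scene stay as the last script left them, time stands still between calls to the robot, and variables do not carry over. Pictures are saved under pics/ and viewed, about 8 in all and at most 12, crops included, and the job is handed in when it is done.

```bash
ls; mkdir -p pics
python3 - <<'E'
from bench import arm
import cv2,pickle
for n in("top","side"):
    s=arm.snapshot(n); pickle.dump(s,open(f"pics/{n}0.pkl","wb"))
    cv2.imwrite(f"pics/{n}0.png",s["image"][:,:,::-1]); print(n,{k:s[k] for k in s if k!="image"})
print(arm.sense())
E
```

```text
pics
top {'fx': 414.1242695638277, 'fy': 414.1242695638277, 'cx': 321.5995480948968, 'cy': 201.608823111942, 'k1': -0.007823568030999619, 'pose': array([[ 8.49529487e-04, -9.99097926e-01,  4.24571850e-02,
         5.16620404e-01],
       [-9.99664831e-01, -1.94704946e-03, -2.58153791e-02,
        -1.52723366e-01],
       [ 2.58747579e-02, -4.24210237e-02, -9.98764714e-01,
         1.06552983e+00],
       [ 0.00000000e+00,  0.00000000e+00,  0.00000000e+00,
         1.00000000e+00]])}
side {'fx': 444.9634311071819, 'fy': 444.9634311071819, 'cx': 316.31699714826544, 'cy': 199.85864495956474, 'k1': 0.04109517950945941, 'pose': array([[ 0.85475643, -0.20710812,  0.47591771, -0.07452817],
       [-0.51855462, -0.37996878,  0.76597966, -1.16654693],
       [ 0.02219326, -0.90151537, -0.43217763,  0.60758023],
       [ 0.        ,  0.        ,  0.        ,  1.        ]])}
{'time_s': 0.1, 'joint_positions': array([-1.31806056e+00,  2.45701160e-01,  1.55884072e+00,  1.29953279e-06,
        1.33871150e+00, -1.74082993e-01]), 'dq': array([ 0.00057952, -0.00190398, -0.0026681 ,  0.00030459, -0.00080012,
        0.00114298]), 'effort': array([-3.45601011e-04, -4.16917312e+01, -3.15526700e+01,  6.87069492e-02,
        3.09726514e-02, -6.39637778e-05]), 'ee_pos': array([ 0.26897652, -0.59119823,  0.22351071]), 'orientation': array([ 0.3831595 ,  0.59498445, -0.38236177,  0.5941227 ]), 'wrist_force': array([0.30094592, 0.346585  , 1.49688792]), 'moment': array([ 0.01423399,  0.02431975, -0.01440632]), 'gripper_width': 0.09427046610201316}
```

View pics/top0.png

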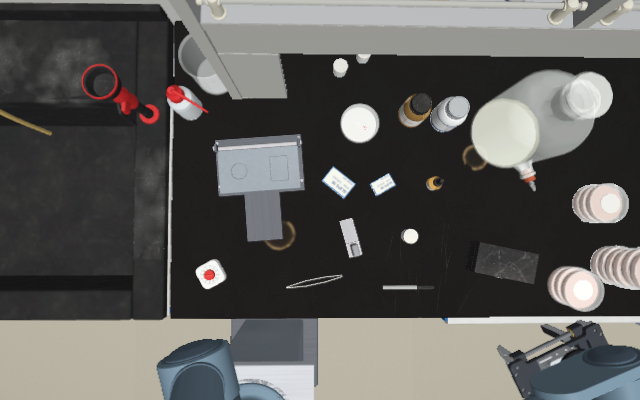

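View pics/side0.png

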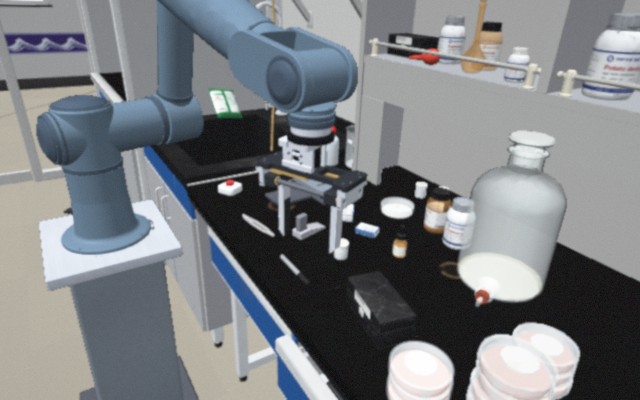

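Top view: carrier and tongue (260,165 / 263,215), pot on mid-bench (410,236), with two more pots at the wall (340,67 and 363,57). There are two card boxes, at (338,182) and (383,184). The right one looks smaller, so it should be the one meant. The wedge is at (350,238). I'll enlarge to confirm.

```bash
cat > h.py <<'E'
import numpy as np,cv2,pickle
from bench import arm
from scipy.spatial.transform import Rotation as R
def ray(s,uv):
    uv=np.asarray(uv,float).reshape(-1,2)
    d=(uv-[s["cx"],s["cy"]])/[s["fx"],s["fy"]]
    p=d.copy()
    for _ in range(8): p=d/(1+s["k1"]*(p**2).sum(1,keepdims=True))
    T=s["pose"]; return T[:3,3],np.c_[p,np.ones(len(p))]@T[:3,:3].T
def onz(s,uv,z):
    o,d=ray(s,uv); return (o+d*((z-o[2])/d[:,2])[:,None])[:,:2]
def proj(s,P):
    T=s["pose"]; c=(np.atleast_2d(P)-T[:3,3])@T[:3,:3]; p=c[:,:2]/c[:,2:]
    p=p*(1+s["k1"]*(p**2).sum(1,keepdims=True)); return p*[s["fx"],s["fy"]]+[s["cx"],s["cy"]]
def quat(yaw):  # tool down; jaw axis (tool z) horizontal at heading yaw
    x=np.array([0,0,-1.]);z=np.array([np.cos(yaw),np.sin(yaw),0]);y=np.cross(z,x)
    return R.from_matrix(np.c_[x,y,z]).as_quat()
def snap(n,f):
    s=arm.snapshot(n);pickle.dump(s,open(f"pics/{f}.pkl","wb"));return s
def load(f): return pickle.load(open(f"pics/{f}.pkl","rb"))
E
python3 - <<'E'
from h import *
s=load("top0");im=s["image"][125:295,195:445,::-1]
cv2.imwrite("pics/c1.png",cv2.resize(im,None,fx=3.2,fy=3.2,interpolation=cv2.INTER_CUBIC))
print(onz(s,[(410,236),(338,182),(383,184),(350,238),(263,215),(260,165)],.02))
g=s["image"];hsv=cv2.cvtColor(g,cv2.COLOR_RGB2HSV);m=(g.max(2)>110).astype(np.uint8)
c,_=cv2.findContours(m[150:280,310:440],cv2.RETR_EXTERNAL,cv2.CHAIN_APPROX_NONE)
for k in c:
    if cv2.contourArea(k)>60: print(cv2.minAreaRect(k+[310,150]))
s=arm.sense();print(s["orientation"],R.from_quat(s["orientation"]).as_matrix().round(2))
for p,y in (((.43,-.36,.3),0),((.52,-.05,.4),0),((.52,-.05,.4),np.pi/2),((.52,-.05,.4),-np.pi/2)): print(arm.inverse_kinematics(p,quat(y)))
E
```

```text
[[ 0.47427937 -0.4038956 ]
 [ 0.61091109 -0.22130366]
 [ 0.606183   -0.33588019]
 [ 0.46930356 -0.25150697]
 [ 0.52706183 -0.03231762]
 [ 0.65339767 -0.02388444]]
((409.0, 236.0), (14.0, 16.0), 90.0)
((350.4546813964844, 237.46080017089844), (38.69266891479492, 13.529135704040527), 74.57783508300781)
((432.1054992675781, 183.51837158203125), (12.739089965820312, 11.78126335144043), 73.3007583618164)
((382.09234619140625, 184.16151428222656), (14.51206111907959, 23.07046127319336), 60.2551155090332)
((338.1585388183594, 181.92684936523438), (29.204496383666992, 19.053199768066406), 38.65980911254883)
[ 0.3831595   0.59498445 -0.38236177  0.5941227 ] [[-0.    0.91  0.41]
 [ 0.    0.41 -0.91]
 [-1.    0.   -0.  ]]
[-8.99179041e-01 -1.85567920e-02  1.70643826e+00 -4.44089210e-16
  1.45371118e+00 -8.99179041e-01]
[-3.13108386e-01 -1.47872741e-01  1.65116770e+00 -4.44089210e-16
  1.63829770e+00 -3.13108386e-01]
[-3.13108386e-01 -1.47872741e-01  1.65116770e+00 -4.44089210e-16
  1.63829770e+00 -1.88390471e+00]
[-3.13108386e-01 -1.47872741e-01  1.65116770e+00 -4.44089210e-16
  1.63829770e+00  1.25768794e+00]
```

View pics/c1.png

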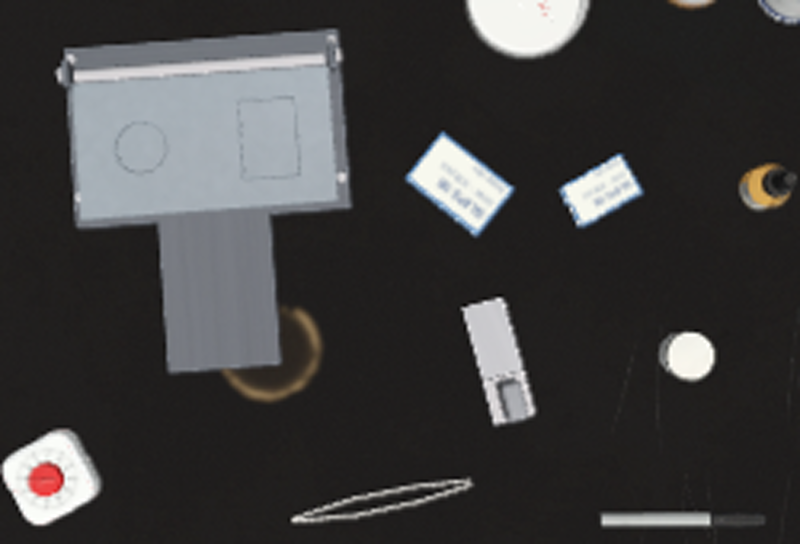

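The crop confirms the smaller box: the right one at (600,190), about 58x37 mm. The left one is about 75x49 mm, so it is the decoy. The wedge's thin end points up, away from the robot, and its grip is at crop (512,398). Next I'll take close wrist views of both areas.

Run:
```python
from h import *
arm.move_pose([.50,-.33,.42],quat(0)); arm.dwell(.2); s=snap("wrist","w1"); a=s["image"]
print(s["pose"].round(3),s["fx"])
arm.move_pose([.55,-.05,.42],quat(0)); arm.dwell(.2); s=snap("wrist","w2"); b=s["image"]
print(s["pose"].round(3),arm.sense()["time_s"])
cv2.imwrite("pics/w.png",cv2.resize(np.vstack([a,b])[:,:,::-1],(480,600),interpolation=cv2.INTER_AREA))
```

```text
[[ 1.    -0.003 -0.003  0.5  ]
 [-0.003 -0.972 -0.235 -0.262]
 [-0.002  0.235 -0.972  0.58 ]
 [ 0.     0.     0.     1.   ]] 297.92469433826716
[[ 1.    -0.003 -0.002  0.551]
 [-0.004 -0.972 -0.236  0.018]
 [-0.001  0.236 -0.972  0.581]
 [ 0.     0.     0.     1.   ]] 3.1833
```

View pics/w.png

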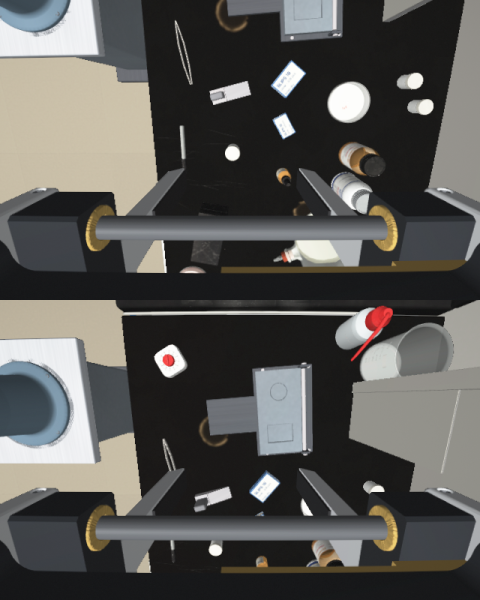

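Run:
```python
from h import *
def seg(s,seed,tol,z,name):
    g=cv2.cvtColor(s["image"],cv2.COLOR_RGB2GRAY).astype(int)
    u,v=seed; ref=np.median(g[v-2:v+3,u-2:u+3])
    m=((abs(g-ref)<tol)).astype(np.uint8); m=cv2.morphologyEx(m,cv2.MORPH_CLOSE,np.ones((3,3)))
    _,l=cv2.connectedComponents(m); mm=(l==l[v,u]).astype(np.uint8)
    c=max(cv2.findContours(mm,cv2.RETR_EXTERNAL,cv2.CHAIN_APPROX_NONE)[0],key=cv2.contourArea)
    P=onz(s,c.reshape(-1,2),z).astype(np.float32)
    r=cv2.minAreaRect(P*1000); b=cv2.boxPoints(r)
    print(name,"ref",ref,s["image"][v,u],"c",np.round(r[0],1),"size",np.round(r[1],1),"ang",round(r[2],2),"corn",b.round(1).tolist())
t,w1,w2=load("top0"),load("w1"),load("w2")
for s,L in((t,[((408,236),.042,90,"pot"),((384,181),.016,100,"box"),((348,230),.01,50,"wedge"),((250,185),.033,18,"carrier"),((263,220),.01,18,"tongue")]),
 (w1,[((310,203),.042,90,"pot"),((379,167),.016,100,"box"),((322,122),.01,50,"wedge")]),
 (w2,[((350,120),.033,18,"carrier"),((300,155),.01,18,"tongue"),((291,658-530+0),.01,18,"x")])):
    for seed,z,tol,n in L: seg(s,seed,tol,z,n)
```

```text
pot ref 244.0 [247 245 236] c [ 475.2 -398.6] size [35.  34.7] ang 89.5 corn [[457.70001220703125, -415.8999938964844], [492.3999938964844, -416.20001220703125], [492.70001220703125, -381.29998779296875], [458.0, -381.0]]
box ref 242.0 [245 247 237] c [ 606.3 -334.2] size [34.8 56.8] ang 29.8 corn [[577.0, -318.20001220703125], [605.2999877929688, -367.5], [635.5, -350.20001220703125], [607.2000122070312, -300.8999938964844]]
wedge ref 202.0 [201 200 204] c [ 470.5 -253.4] size [96.6 33.1] ang 15.52 corn [[419.5, -250.39999389648438], [428.29998779296875, -282.29998779296875], [521.4000244140625, -256.3999938964844], [512.5999755859375, -224.60000610351562]]
carrier ref 173.0 [166 175 183] c [647.2 -22.8] size [115.7 209. ] ang 4.46 corn [[581.4000244140625, 76.80000305175781], [597.5999755859375, -131.5], [713.0, -122.5], [696.7000122070312, 85.80000305175781]]
tongue ref 121.0 [117 120 127] c [595.9 -22.6] size [262.5 227.4] ang 4.53 corn [[456.1000061035156, 80.4000015258789], [474.1000061035156, -146.3000030517578], [735.7999877929688, -125.5], [717.7999877929688, 101.09999847412
[... 675 characters left out ...]
75], [512.5, -223.60000610351562]]
carrier ref 176.0 [167 177 184] c [643.5 -21.1] size [114.6 207.4] ang 1.59 corn [[583.2999877929688, 81.0], [589.0, -126.4000015258789], [703.5999755859375, -123.19999694824219], [697.9000244140625, 84.19999694824219]]
tongue ref 111.0 [108 112 117] c [535.1 -28.6] size [141.5 216.8] ang 4.11 corn [[456.70001220703125, 74.5], [472.29998779296875, -141.8000030517578], [613.4000244140625, -131.6999969482422], [597.9000244140625, 84.5999984741211]]
x ref 25.0 [26 25 24] c [ 739.6 -122.4] size [951.  718.5] ang 0.16 corn [[263.1000061035156, 235.5], [265.1000061035156, -483.0], [1216.0999755859375, -480.29998779296875], [1214.0999755859375, 238.1999969482422]]
```

Run:
```python
from h import *
t,w2=load("top0"),load("w2")
for n,s in(("top",t),("w2",w2)):
    g=cv2.cvtColor(s["image"],cv2.COLOR_RGB2GRAY)
    vv,uu=np.mgrid[0:400,0:640]
    W=onz(s,np.c_[uu.ravel(),vv.ravel()],.01).reshape(400,640,2)
    m=((g>70)&(W[...,0]>.44)&(W[...,0]<.57)&(W[...,1]<.04)&(W[...,1]>-.1)).astype(np.uint8)
    c=max(cv2.findContours(m,cv2.RETR_EXTERNAL,cv2.CHAIN_APPROX_NONE)[0],key=cv2.contourArea).reshape(-1,2)
    P=onz(s,c,.01)*1000
    def fit(Q): vx,vy,x,y=cv2.fitLine(Q.astype(np.float32),cv2.DIST_HUBER,0,.01,.01).ravel(); return np.array([x,y]),np.degrees(np.arctan(vy/vx))
    mid=P[(P[:,0]>480)&(P[:,0]<560)]
    l=fit(mid[mid[:,1]>-28]);r=fit(mid[mid[:,1]<-28]);f=fit(P[(P[:,0]<480)&(abs(P[:,1]+32)<30)])
    print(n,"L",l,"R",r,"F",f)
    ang=np.radians((l[1]+r[1])/2); e=np.array([np.cos(ang),np.sin(ang)]);nn=np.array([-e[1],e[0]])
    yo=(l[0]@nn+r[0]@nn)/2; print(" yaw",np.degrees(ang),"width",(l[0]-r[0])@nn,"origin",e*(f[0]@e+125)+nn*yo)
    # nests
    k=cv2.resize(g,None,fx=4,fy=4,interpolation=cv2.INTER_CUBIC)
    bh=cv2.morphologyEx(k,cv2.MORPH_BLACKHAT,np.ones((17,17)))
    m=(bh>14).astype(np.uint8)
    C,_=cv2.findContours(m,cv2.RETR_EXTERNAL,cv2.CHAIN_APPROX_NONE)
    for q in C:
        if len(q)<100: continue
        P=onz(s,(q.reshape(-1,2)+.5)/4-.5,.033)*1000
        cc=P.mean(0)
        if 560<cc[0]<700 and -140<cc[1]<90:
            a=cv2.minAreaRect(P.astype(np.float32)); print("  nest",np.round(a[0],1),np.round(a[1],1),round(a[2],1))
```

```text
top L (array([531.6911  ,  12.890218], dtype=float32), np.float32(4.7610044)) R (array([516.5657 , -75.31613], dtype=float32), np.float32(4.009189)) F (array([459.83713 , -33.572742], dtype=float32), np.float32(74.93243))
 yaw 4.3850965 width 86.79166 origin [584.6672   -26.570591]
  nest [693.9  83.7] [24.5 13. ] 0.7
w2 L (array([520.61676 ,  14.176091], dtype=float32), np.float32(4.3646536)) R (array([518.8488 , -74.12777], dtype=float32), np.float32(4.52429)) F (array([465.30963 , -30.814003], dtype=float32), np.float32(-85.68457))
 yaw 4.444472 width 87.90132 origin [590.1958   -24.498985]
  nest [645.9 -71.9] [65.4 45.9] 3.8
  nest [637.6  28.6] [41.9 41.9] 70.1
  nest [687.5  52.9] [75.6 25.7] 79.8
```

Both views agree: pot (475.5,-398.5), box (606,-334, short axis at 30°), stage origin about (589.6,-25.1) with yaw about 4.5°. The nests are at about (638.3,29.0) and (646.4,-71.1). I'll place the pot first.

```bash
cat >> h.py <<'E'
SY=np.radians(4.5); SO=np.array([.5896,-.0251])
def st(x,y): c,s=np.cos(SY),np.sin(SY); return SO+[c*x-s*y,s*x+c*y]
JY=SY+np.pi/2
E
python3 - <<'E'
from h import *
q=quat(JY); p=[.4755,-.3985]
arm.move_pose([*p,.13],q); arm.grip(.07,15)
arm.move_l([*p,.036],velocity=.12); arm.grip(.02,15); print(arm.sense()["gripper_width"])
arm.move_l([*p,.15],velocity=.2)
n=[.6383,.0290]
arm.move_pose([*n,.13],q)
arm.move_l([*n,.075],velocity=.15); arm.dwell(.2)
hit=arm.move_l([*n,.0615],velocity=.03,stop_force=4); s=arm.sense();print(hit,s["ee_pos"],s["wrist_force"],s["time_s"])
E
```

```text
0.0366886658481872
True [0.6382916  0.02872717 0.06275451] [ 0.90182639 -1.16364792  2.53292032] 10.775
```

The pot reached the floor at 62.8 mm (63 expected), so it is in the nest. Next the box.

Run:
```python
from h import *
q=quat(JY)
arm.grip(.055); e=arm.sense()["ee_pos"]; arm.move_l([e[0],e[1],.16],velocity=.2)
y=np.radians(30); b=[.6062,-.3339]
arm.move_pose([*b,.12],quat(y)); arm.grip(.065,15)
arm.move_l([*b,.0275],velocity=.12); arm.grip(.02,15); print(arm.sense()["gripper_width"])
arm.move_l([*b,.15],velocity=.2)
n=[.6464,-.0711]
arm.move_pose([*n,.12],q)
arm.move_l([*n,.067],velocity=.15); arm.dwell(.2)
hit=arm.move_l([*n,.0530],velocity=.03,stop_force=4); s=arm.sense();print(hit,s["ee_pos"],s["wrist_force"],s["time_s"])
w=snap("wrist","w3");cv2.imwrite("pics/w3.png",w["image"][50:350,100:600,::-1])
```

```text
0.03678958766592582
True [ 0.64636113 -0.07105838  0.05457135] [0.99257912 0.42148291 2.68668648] 18.1083
```

View pics/w3.png

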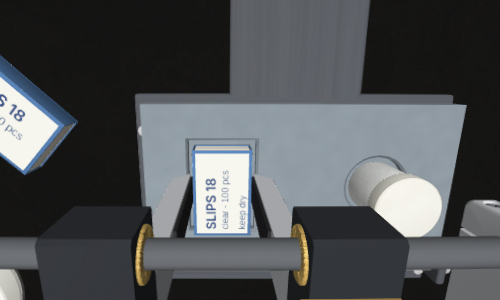

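The box is seated (54.6 mm, 54.5 expected), with even gaps around it in the nest at (222,180), and the pot stands in its nest at (385,190). Now the wedge.

Run:
```python
from h import *
q=quat(JY)
arm.grip(.05); e=arm.sense()["ee_pos"]; arm.move_l([e[0],e[1],.16],velocity=.2)
g=[.4414,-.2606]; jy=np.radians(15+90)
arm.move_pose([*g,.15],quat(jy)); arm.grip(.05)
hit=arm.move_l([*g,.043],velocity=.12,stop_force=8); print(hit)
arm.grip(.0,30); print(arm.sense()["gripper_width"])
arm.move_l([*g,.12],velocity=.15)
n=st(-.092,0)
arm.move_pose([*n,.12],q)
arm.move_l([*n,.062],velocity=.15); arm.dwell(.2)
hit=arm.move_l([*n,.049],velocity=.02,stop_force=3); s=arm.sense();print(hit,s["ee_pos"],s["wrist_force"],s["time_s"])
t=snap("top","t2");cv2.imwrite("pics/t2.png",cv2.resize(t["image"][120:260,190:330,::-1],None,fx=4,fy=4,interpolation=cv2.INTER_CUBIC))
```

```text
False
0.01595040851705648
True [ 0.49790707 -0.03225681  0.053053  ] [-1.00797658 -0.03048482  3.66244139] 25.0667
```

View pics/t2.png

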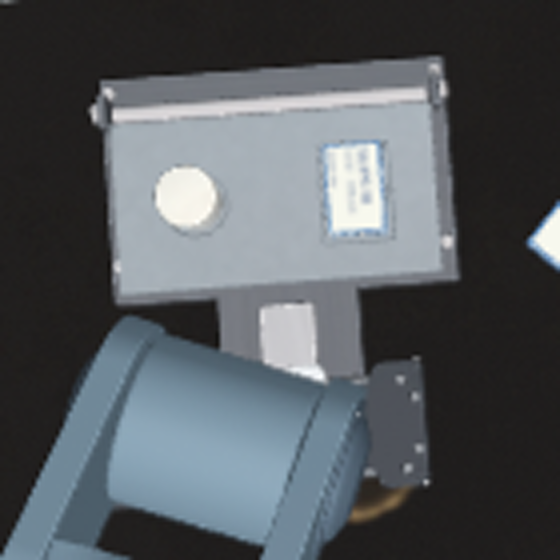

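Pot and box are in place, and the wedge lies on the tongue with its tip at crop (287,306) just before the carrier edge at (287,288). I'll measure the tip and then slide.

Run:
```python
from h import *
t=load("t2")
f=lambda c:np.array([190+(c[0]+.5)/4-.5,120+(c[1]+.5)/4-.5])
def loc(p): d=p-SO; c,s=np.cos(SY),np.sin(SY); return np.round(1000*np.array([c*d[0]+s*d[1],-s*d[0]+c*d[1]]),1)
print("tip",loc(onz(t,f((287,306)),.014)[0]),"corners",loc(onz(t,f((259,307)),.014)[0]),loc(onz(t,f((314,304)),.014)[0]))
print("edge top",loc(onz(t,f((119,293)),.033)[0]),loc(onz(t,f((440,272)),.033)[0]))
z=arm.sense()["ee_pos"][2]
for x in(-.062,-.057,-.054,-.048,-.039):
    n=st(x,0); h=arm.move_l([*n,z-.0003],velocity=.03,stop_force=25); s=arm.sense()
    print(x,h,loc(s["ee_pos"][:2]),s["ee_pos"][2].round(4),s["wrist_force"].round(1),s["time_s"])
    if h: break
a=snap("side","s3")["image"];cv2.imwrite("pics/s3.png",cv2.resize(a[160:270,200:400,::-1],None,fx=4,fy=4,interpolation=cv2.INTER_CUBIC))
snap("top","t3");b=snap("wrist","w4")["image"];cv2.imwrite("pics/w4.png",b[...,::-1])
```

```text
tip [-14.8  -0.9] corners [-14.1  16.7] [-14.8 -18. ]
edge top [ -0. 100.] [ -2.1 -99.5]
-0.062 False [-62.6  -0. ] 0.053 [-5.9  0.2  7.7] 26.2917
-0.057 False [-57.3  -0. ] 0.053 [-3.5 -0.1  6.5] 26.6083
-0.054 False [-56.4   0. ] 0.0529 [-12.6  -1.1  13.5] 26.8583
-0.048 False [-51.3   0.2] 0.0527 [-14.5  -1.3  15.3] 27.2083
-0.039 False [-42.4   0.3] 0.0527 [-14.7  -1.4  17.3] 27.6583
```

View pics/w4.png

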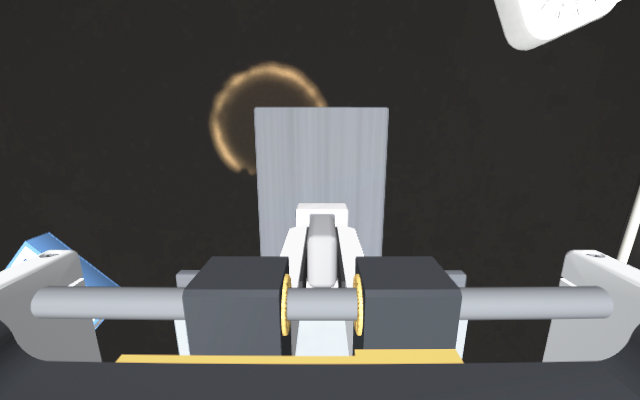

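View pics/s3.png

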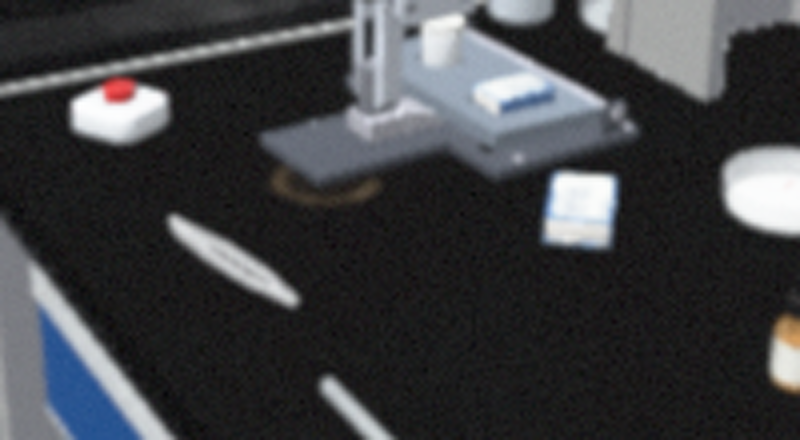

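The wrist view shows the wedge centred and straight on the tongue (grip at (322,250)). The side view shows the carrier's front slightly raised with the box on it at (513,94) and the pot at (442,40). The arm lags about 3 mm under load, so I'll push to an actual -39 mm and check.

Run:
```python
from h import *
def loc(p): d=p-SO; c,s=np.cos(SY),np.sin(SY); return np.round(1000*np.array([c*d[0]+s*d[1],-s*d[0]+c*d[1]]),1)
print(loc(arm.sense()["ee_pos"][:2]))
arm.move_l([*st(-.0362,0),.0527],velocity=.02); arm.dwell(.5); s=arm.sense()
print(loc(s["ee_pos"][:2]),s["ee_pos"][2],s["wrist_force"].round(1),s["gripper_width"],s["time_s"])
t=snap("top","t4");cv2.imwrite("pics/t4.png",cv2.resize(t["image"][120:260,190:330,::-1],None,fx=4,fy=4,interpolation=cv2.INTER_CUBIC))
# compare before/after: side view shift of box blob & carrier lower front right corner
a=snap("side","s4")["image"];cv2.imwrite("pics/s4.png",cv2.resize(a[165:215,290:370,::-1],None,fx=9,fy=9,interpolation=cv2.INTER_CUBIC))
```

```text
[-42.5   0.3]
[-39.8   0.3] 0.05270799405465053 [-15.1  -0.4  16.7] 0.015715977817047123 28.6
```

View pics/s4.png

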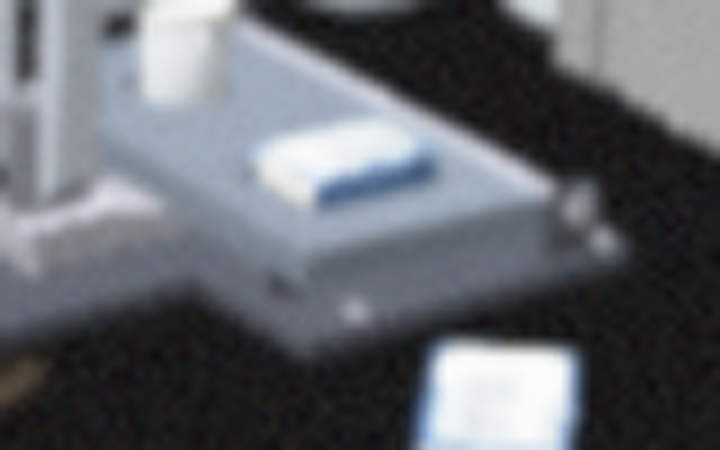

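View pics/t4.png

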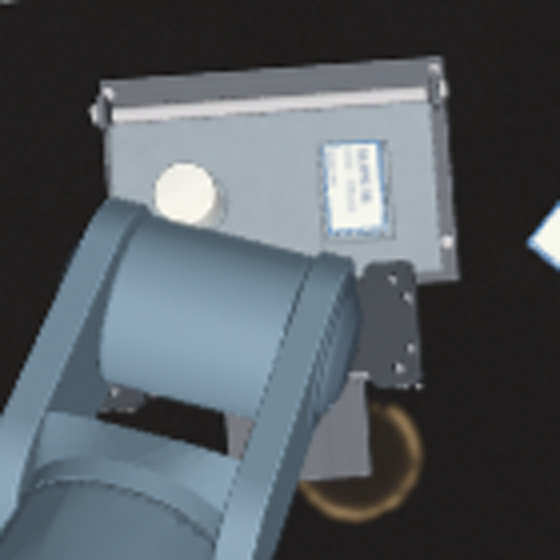

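Run:
```python
from h import *
def loc(p): d=p-SO; c,s=np.cos(SY),np.sin(SY); return np.round(1000*np.array([c*d[0]+s*d[1],-s*d[0]+c*d[1]]),1)
w=load("w4");print("tail (exp -60.4)",loc(onz(w,[322,205],.028)[0]),"tongue front (exp -125)",loc(onz(w,[321,108],.01)[0]))
s=load("s4");o,d=ray(s,[290+(308+.5)/9-.5,165+(265+.5)/9-.5]);p=st(0,-.1);k=((p-o[:2])@d[0,:2])/(d[0,:2]@d[0,:2]);print("corner z (33 rest, 37 lifted)",(o+k*d[0])*1000,p*1000)
e=arm.sense();print(e["wrist_force"],e["gripper_width"],np.abs(e["dq"]).max(),e["time_s"])
arm.close_job()
```

```text
tail (exp -60.4) [-62.5   1.5] tongue front (exp -125) [-123.9    0.9]
corner z (33 rest, 37 lifted) [ 598.66942605 -125.58298878   34.12486327] [ 597.44590957 -124.79173337]
[-16.25962006  -1.40347344  16.68602829] 0.015732008616443447 0.0009289241936636834 28.7
the job is handed in; nothing more can be done
```

I seated the white pot and the smaller slip box in their nests. Then I slid the wedge along the tongue under the carrier and handed the job in at 28.7 s, still gripping it. No verdict was reported, and the exact lift height is the least certain part.

- **Pot and box:** They touched down at 62.8 mm and 54.6 mm TCP height, against 63.0 and 54.5 expected. The last pictures show both still in their nests.
- **Lift:** The wedge met the carrier when the TCP was about 57 mm in front of the edge, and it ended at -39.8 mm. That is about 17 mm of travel, or roughly 3.7 mm of foot clearance.
- **Grip and load:** The grip closed to 15.7 mm on the 16 mm handle, and the arm was at rest. The wrist read -16 N along x and +17 N in z.
- **Checks that disagreed:**
  - The wrist picture put the wedge's tail about 2 mm further back than expected. That would mean about 3.3 mm of clearance.
  - A coarse side-view estimate of the carrier corner gave 34 mm above the bench, not 37. One pixel there is about 2 mm, so I trusted the contact and travel figures.
- **Bystanders:** I did not reach for any of them, and they looked in place where visible. I did not measure their positions.

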